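Load the carton stapler at the microgreens packing bench

TASK

Take the full-size copper staple strip (the wide and long one, not the narrow strip and not the short stub) and lay it crown up in the open channel of the bench stapler, between the nose and the spring follower. Then push the rail by its black tab fully home, so that the spring follower presses the strip against the nose, and let go.

Things in the scene. Friction and masses are not known exactly. Their poses are not given: they have to be found in the camera images.
- strip: full-size staple strip: copper-coloured inverted-U bar 110 mm long (its x), 34 wide (y), 18 high, 0.08-0.17 kg, crown up on the bench; either end may lead. Origin: centre of its underside. Two bystander strips of the same material lie near it: one as long but only 14 mm wide, one as wide but only 45 mm long
- stapler: fixed bench stapler, origin on the bench, z up; channel along its x on y = 0, floor 45 mm up, nose stop at x = +75 mm (85 mm high, 70 wide). Grey head behind it: x 95-255 mm, 97 mm high, 223 from x = 160. Base plate x -140 to 260, 110 wide, 12 high
- seat (a point): where the strip's origin comes to rest: middle of the channel floor, stapler x = +20 mm, 45 mm above the bench, axes as the stapler's. Laying it up to 20 mm nearer -x is fine: the follower pushes it up. Walls 42 mm apart, 10 high, flaring to 58 apart at 21 mm; cut away for fingers from 32 mm behind to 25 mm ahead of here, where the floor is 30 mm wide, clear beneath
- rail (a joint): distance in m the rail is drawn out to the stapler's -x: 0 fully home, starts 0.095-0.11; stays where left, slides at 6 N (+3 N of follower spring at the end). It carries two flat bars 70-73 mm up (front ends at stapler x = +35 mm minus this value) that pass over the strip, and in the channel the follower, a dark block 34 mm wide, front face at x = -15 mm minus this value
- rail_handle (a point): centre of the black upright tab at the rail's rear end (stapler x = -125 mm minus the joint value): 12 mm thick along the stapler's x, 44 wide along its y, 45 high; centre 97 mm, top 120 mm above the bench. Nothing stands behind it (towards the stapler's -x). Push or pinch it to slide the rail
Not all that is in view belongs to the job. What is shaped like the strip but grey is not meant.

How it is judged:
By the outcome, as a careful person would: the job done as asked, in the order asked, and still so for the second after the job is handed in, with the robot touching nothing.
It also fails if it takes over 46 s, if anything falls off the work surface, if the arm or the gripper's body presses on something with over 40 N, if the wrist force passes 120 N, or if a joint passes its speed limit or range.

ROBOT

A 6-joint arm with a two-finger parallel gripper is mounted at the origin on the work surface. World frame = base frame: x ahead of the robot, y to its left, z up, the work surface at z = 0. Lengths are in mm, angles in rad, forces in N, time in s.
With the tool pointing down it reaches from about 425 to 1125 mm from the base axis. Payload 14.9 kg.
Tool frame: the origin (TCP) lies midway between the tips of the shut fingers; the grasp point (between the pads) lies manip.grasp_offset behind it (manip.grasp_offset is the distance from the TCP to the grasp point, in mm); z points along the fingers, y is the line along which they close (so a half turn about z gives the same grasp; the last joint's range is limited). The gripper opens to 91 mm and grips with 3 to 60 N. Pads are 32 mm wide; open, the fingers measure 118 mm over their backs; the gripper's body (76 mm by 178 mm) begins 60 mm behind the grasp point.
Start: joints at [-1.182, 0.379, 1.734, -0, 1.028, -0.033], TCP at [286.58, -638.663, 213.932] pointing down, gripper open.
Joint ranges: [-2.77, 2.77], [-0.74, 2.19], [0, 2.66], [-1.06, 4.2], [0.31, 2.87], [-3.08, 3.08]. Speed limits (rad/s): [1.89, 1.89, 2.39, 3.14, 3.14, 3.14].

INTERFACE

Orientations are given as a rotation vector (axis times angle).
In Python, from workcell import manip gives the robot as it stands.
- The arm moves only by the shell command python3 -m handwheel 'ROWS' [OPENING] [FORCE]. ROWS is JSON, a list of rows, each an object of numbers: "x", "y", "z": the shift along the tool's x, y, z in m; "yaw": the turn about the tool's z in rad. In form: [{"x": .., "y": .., "z": .., "yaw": ..}, ...]. A call has 1 to 12 rows; each row shifts and turns the commanded pose from where the row before left it, along the tool's axes as they then stand; what a row does not reach is not made up. A row lasts 1/8 s, in which the tool goes at most 62.5 mm and 10.7 degrees, less where a joint would pass 70% of its speed; a pose out of reach is approached as far as the arm can. A call is refused whole if a number of a shift passes 0.0625 or a number of a turn 0.188, either way. A call with a gripper value outside its range is refused whole. OPENING is the opening, from 0 (shut) to 1 (fully open), set as the call begins (- or left out, the last holds). The fingers move at their own pace and stop on an object; FORCE is the grip in N (left out, the last holds). Time passes only in rows, so rows that do not move let the fingers close. It gives the time, the measured TCP pose, the force, the opening and the grip force at its end, in the units of the state.
- manip.state(): the state, without advancing time (a new reading comes with each control period).
- manip.grab_frame(name): name is "scene" or "top" or "wrist"; returns (picture, depth): 400x640x3 uint8, red, green, blue; 400x640 float32, mm along the optical axis (not along the pixel's ray), 0 where there is no reading.
- manip.calibration(name): a dict with "K" (3x3 intrinsics, pixels), "k1" (the pictures are not rectified: a ray, as slopes to the right and down, at radius r is drawn at 1 + k1 r^2 times it, then the intrinsics apply), "rvec" (rotation vector, rad) and "tvec" (3), from world to camera coordinates, as OpenCV has them; the wrist camera has in their place "T_tool_cam" (4x4, takes a point from camera to tool coordinates, whose origin is the TCP and whose axes are the flange's). Camera axes: x right, y down, z forward; pixel columns grow to the right and rows downward; lengths in mm; the calibration is good to about 2 mm. A picture is of the moment at which its call begins: read the wrist's pose just before it. calibration takes no time and is no camera call.
- manip.sign_off(): hands the job in; it is judged then, once.
The state is a dict: "time": time; "joint_positions": joint angles; "joint_velocities": joint speeds; "joint_torque": joint torques, N m; "position": TCP position; "ee_rot": TCP orientation; "ft_force": force on the tool from outside, world axes, zero at the start; "torque": the same for the moment, N m; "gripper_width": opening from 0.0 (shut) to 1.0 (fully open); "finger_force": force on a finger pad.
Only numpy, scipy, OpenCV 4.12 (cv2) and the standard library are available. Lean on these libraries where they do the work, as an engineer would, in place of code of your own. Each camera call takes 0.05 s, during which the arm holds its last target. There are 200 camera calls.

## Working session

There is one attempt and no reset: what is moved stays moved. The work goes in short steps, Python scripts to look and compute and a shell command to move; the robot and the scene stay as the last step left them, time stands still between calls to the robot, and variables do not carry over. Pictures are saved under pics/ and viewed, at most 10 in all, crops included, and the job is handed in when it is done.

```bash
mkdir -p pics; cat > h.py <<'E'
import numpy as np, cv2
from workcell import manip
from scipy.spatial.transform import Rotation as R
def cam(n, st=None):
    c=manip.calibration(n); K=np.array(c["K"]); k1=c["k1"]
    if n=="wrist":
        T=np.eye(4);T[:3,:3]=R.from_rotvec(st["ee_rot"]).as_matrix();T[:3,3]=st["position"]
        M=T@np.array(c["T_tool_cam"])
    else:
        Rm=R.from_rotvec(np.ravel(c["rvec"])).as_matrix();M=np.eye(4);M[:3,:3]=Rm.T;M[:3,3]=-Rm.T@np.ravel(c["tvec"])
    return K,k1,M
def rays(uv,K,k1):
    return cv2.undistortPoints(np.float64(uv).reshape(-1,1,2),K,np.array([k1,0,0,0,0.])).reshape(-1,2)
def onplane(uv,C,z):
    K,k1,M=C; r=rays(uv,K,k1); d=np.c_[r,np.ones(len(r))]@M[:3,:3].T
    return M[:3,3]+d*((z-M[2,3])/d[:,2])[:,None]
def cloud(dep,C):
    K,k1,M=C; v,u=np.mgrid[:400,:640]; r=rays(np.c_[u.ravel(),v.ravel()],K,k1)
    P=np.c_[r,np.ones(len(r))]*dep.reshape(-1,1)
    return (P@M[:3,:3].T+M[:3,3]).reshape(400,640,3)
E
python3 - <<'E'
from h import *
print(manip.state(), manip.grasp_offset)
a,d=manip.grab_frame("top");s,ds=manip.grab_frame("scene")
np.savez("t0.npz",a=a,d=d,s=s,ds=ds)
cv2.imwrite("pics/top0.png",a[:,:,::-1]);cv2.imwrite("pics/scene0.png",s[:,:,::-1])
print(cam("top")[2],cam("scene")[2],manip.calibration("wrist"))
E
```

```text
{'time': 0.0, 'joint_positions': array([-1.18230506e+00,  3.79431987e-01,  1.73475248e+00, -2.10611924e-05,
        1.02849951e+00, -3.32949737e-02]), 'joint_velocities': array([ 0.00010745,  0.00149399, -0.00089478,  0.00129659,  0.00070727,
       -0.00105543]), 'joint_torque': array([-3.51818751e-03, -7.63747072e+01, -4.34372735e+01,  6.49821921e-02,
        4.25248244e-02, -9.49968467e-05]), 'position': array([ 286.42197266, -638.29957519,  213.28589227]), 'ee_rot': array([-3.07093778e+00, -6.57432516e-01,  3.30616121e-04]), 'ft_force': array([-0.07237836, -0.8158702 ,  0.27025454]), 'torque': array([-0.00992982,  0.03700142, -0.07139103]), 'finger_force': 0.0, 'gripper_width': 1.0005047846821022} 18.8
[[ 1.38616458e-02 -9.89333935e-01  1.45004203e-01  3.20729096e+02]
 [-9.99422022e-01 -9.20671972e-03  3.27239740e-02 -6.13857864e+01]
 [-3.10399249e-02 -1.45374002e-01 -9.88889742e-01  7.77024505e+02]
 [ 0.00000000e+00  0.00000000e+00  0.00000000e+00  1.00000000e+00]] [[ 7.71205155e-01  4.36666171e-01 -4.63211900e-01  8.45842621e+02]
 [ 6.36573745e-01 -5.33636553e-01  5.56781732e-01 -5.29219756e+02]
 [-4.05905473e-03 -7.24261476e-01 -6.89513480e-01  7.02524011e+02]
 [ 0.00000000e+00  0.00000000e+00  0.00000000e+00  1.00000000e+00]] {'K': array([[312.87560827,   0.        , 318.41493539],
       [  0.        , 312.87560827, 199.92928075],
       [  0.        ,   0.        ,   1.        ]]), 'k1': -0.05660373704689292, 'T_tool_cam': array([[ 6.62814552e-04, -9.61331459e-01, -2.75393149e-01,
         7.64669024e+01],
       [ 9.99999777e-01,  6.59656049e-04,  1.04092248e-04,
         4.57870671e-01],
       [ 8.15976039e-05, -2.75393157e-01,  9.61331682e-01,
        -1.72013516e+02],
       [ 0.00000000e+00,  0.00000000e+00,  0.00000000e+00,
         1.00000000e+00]])}
```

View pics/top0.png

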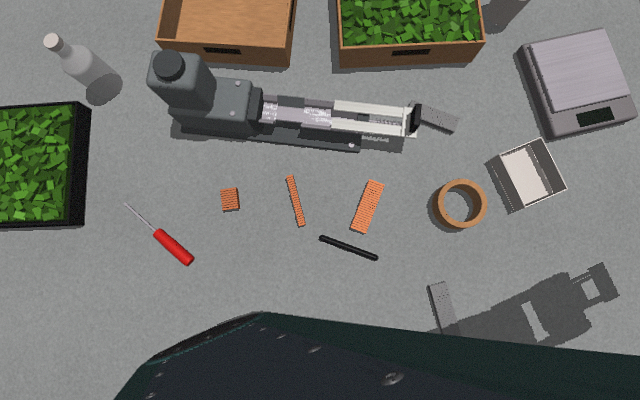

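View pics/scene0.png

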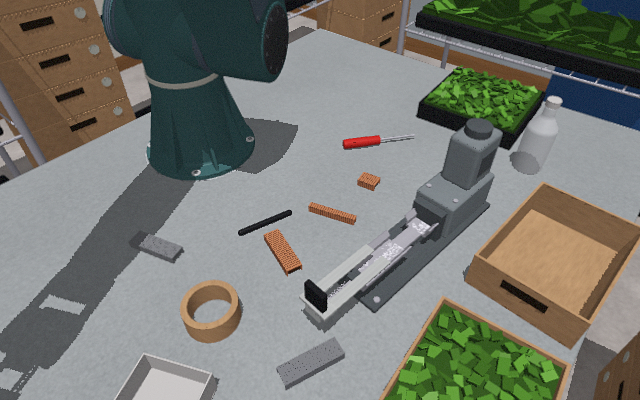

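The top view shows three copper pieces. (229,199) is the short stub, (295,201) is the narrow strip, and (367,206) is both wide and long, so it is the one meant. The grey look-alikes are at (436,118) and (440,308). The stapler's head is at (200,95), its nose at (258,105) and its black tab at (416,120). I'll measure these and confirm with a crop.

```bash
cat > m.py <<'E'
from h import *
f=np.load("t0.npz")
for n,a,d in(("top",f["a"],f["d"]),("scene",f["s"],f["ds"])):
    C=cam(n);P=cloud(d,C)
    h=cv2.cvtColor(a,cv2.COLOR_RGB2HSV)
    m=((h[...,0]<16)&(h[...,1]>120)&(h[...,2]>110)&(P[...,2]<30)&(P[...,2]>10)&(d>0)).astype(np.uint8)
    m=cv2.morphologyEx(m,cv2.MORPH_CLOSE,np.ones((3,3)))
    k,l,s,c=cv2.connectedComponentsWithStats(m)
    for i in range(1,k):
        if s[i,4]<60: continue
        Q=P[(l==i)&(d>0)]; Q=Q[(Q[:,2]>12)&(Q[:,2]<26)]
        print(n,c[i].round(),s[i,4],cv2.minAreaRect(np.float32(Q[:,:2])),np.median(Q[:,2]).round(1))
    # tab: dark
    x0,x1,y0,y1=(400,430,95,140) if n=="top" else (295,335,270,325)
    mm=np.zeros(d.shape,bool);mm[y0:y1,x0:x1]=1
    mm&=(h[...,2]<60)&(P[...,2]>110)&(P[...,2]<130)
    Q=P[mm];print(n,"tab",len(Q),cv2.minAreaRect(np.float32(Q[:,:2])),np.median(Q,axis=0))
    # rails / light bars 
    # profile of the bars and head
    for lo,hi,nm in((64,79,"bars"),(80,91,"nose"),(92,103,"head"),(215,230,"headtop"),(6,18,"base")):
        mm=(P[...,2]>lo)&(P[...,2]<hi)&(P[...,0]>330)&(P[...,0]<640)&(P[...,1]<320)&(P[...,1]>-300)
        if n=="top": mm[:45]=0; mm[155:]=0; mm[:,:140]=0;mm[:,430:]=0
        k,l,s,c=cv2.connectedComponentsWithStats(mm.astype(np.uint8))
        if k<2: continue
        for i in range(1,k):
            if s[i,4]>150:
                Q=P[l==i];print(n,nm,c[i].round(),s[i,4],cv2.minAreaRect(np.float32(Q[:,:2])),Q[:,2].mean().round(1))
a=f["a"];cv2.imwrite("pics/crop0.png",cv2.resize(a[40:260,140:460,::-1],(800,550),interpolation=cv2.INTER_CUBIC))
E
python3 m.py
```

```text
top [295. 200.] 334 ((429.23529052734375, 14.052024841308594), (108.74333190917969, 13.81234073638916), 15.610265731811523) 17.8
top [367. 206.] 840 ((418.5902404785156, -135.9437255859375), (33.296356201171875, 109.40037536621094), 68.97563171386719) 17.7
top [229. 198.] 330 ((430.93218994140625, 155.5533905029297), (44.265594482421875, 34.11153030395508), 9.399327278137207) 17.6
top [173. 246.] 522 ((328.7366943359375, 271.2707214355469), (102.53705596923828, 23.932844161987305), 51.65291976928711) 23.2
top tab 155 ((578.7369995117188, -219.99703979492188), (11.985594749450684, 42.182167053222656), 82.33191680908203) [ 577.13610197 -218.86733919  119.15719647]
top bars [228. 119.] 291 ((586.9757690429688, 164.01937866210938), (61.70104217529297, 200.93130493164062), 14.48015308380127) 70.9
top bars [369. 119.] 1884 ((591.7325439453125, -115.82487487792969), (229.439697265625, 63.45296859741211), 83.51399993896484) 72.5
top nose [240. 109.] 462 ((588.9871826171875, 167.68536376953125), (59.270233154296875, 187.94654846191406), 16.747325897216797) 85.2
top head [221. 106.] 1357 ((612
[... 1802 characters left out ...]
36102294922), 13.964695930480957) 12.8
scene base [274. 218.] 186 ((340.6448974609375, -80.46394348144531), (90.63876342773438, 12.308422088623047), 71.31779479980469) 11.1
scene base [397. 229.] 209 ((569.747802734375, 66.18072509765625), (73.52583312988281, 22.997343063354492), 84.49252319335938) 12.7
scene base [390. 275.] 1276 ((628.5949096679688, -22.96075439453125), (217.42446899414062, 43.68592834472656), 84.22576141357422) 12.7
scene base [283. 259.] 169 ((421.9200134277344, -136.98995971679688), (34.89717483520508, 106.87007141113281), 69.0389633178711) 14.4
scene base [318. 356.] 451 ((623.6796875, -263.8721618652344), (78.85404968261719, 35.31785583496094), 69.56645965576172) 16.3
```

View pics/crop0.png

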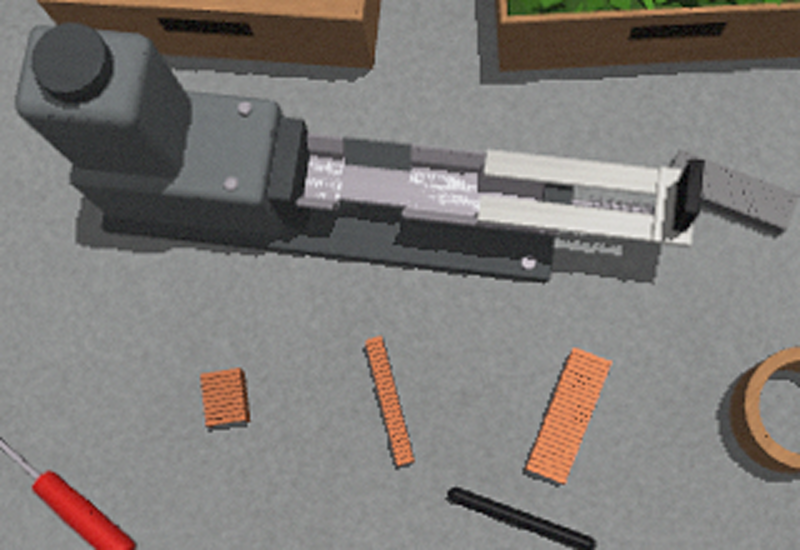

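The crop confirms it: (567,415) is the only copper piece that is both wide and long. Next I'll work out the move to a point above it.

```bash
cat >> h.py <<'E'
def plan(x,y,z,ydeg=None):
    """shift in tool axes (m) from the present pose; yaw (rad) bringing tool y onto heading ydeg (mod 180)"""
    s=manip.state();M=R.from_rotvec(s["ee_rot"]).as_matrix()
    ya=np.degrees(np.arctan2(M[1,1],M[0,1]))
    print("t",s["time"],"pos",s["position"].round(1),"tool x",M[:,0].round(3),"y heading",ya.round(2),"z",M[:,2].round(3),"q",s["joint_positions"].round(2))
    print("shift m",(M.T@(np.array([x,y,z])-s["position"])/1000).round(4))
    if ydeg is not None:
        d=(ydeg-ya+90)%180-90; print("yaw",-np.radians(d).round(4))
E
python3 -c "
from h import *
plan(450,-136,190,69)"
```

```text
t 0.1 pos [ 286.4 -638.3  213.4] tool x [0.912 0.409 0.   ] y heading -65.83 z [-0.     0.001 -1.   ] q [-1.18  0.38  1.73  0.    1.03 -0.03]
shift m [ 0.3549 -0.3913  0.0238]
yaw 0.7883
```

```bash
python3 -m handwheel '[{"x":0.0355,"y":-0.0391},{"x":0.0355,"y":-0.0391},{"x":0.0355,"y":-0.0391},{"x":0.0355,"y":-0.0391},{"x":0.0355,"y":-0.0391},{"x":0.0355,"y":-0.0391},{"x":0.0355,"y":-0.0391},{"x":0.0355,"y":-0.0391},{"x":0.0355,"y":-0.0391},{"x":0.0355,"y":-0.0391}]' 1 && python3 -m handwheel '[{"yaw":0.158},{"yaw":0.158},{"yaw":0.158},{"yaw":0.158},{"yaw":0.158},{"x":0},{"x":0}]'
cat > w.py <<'E'
import sys
from h import *
s=manip.state();a,d=manip.grab_frame("wrist");C=cam("wrist",s);P=cloud(d,C)
np.savez(sys.argv[1]+".npz",a=a,P=P,d=d);cv2.imwrite("pics/%s.png"%sys.argv[1],a[:,:,::-1])
h=cv2.cvtColor(a,cv2.COLOR_RGB2HSV)
m=((h[...,0]<16)&(h[...,1]>120)&(h[...,2]>110)).astype(np.uint8)
k,l,st,c=cv2.connectedComponentsWithStats(m)
for i in range(1,k):
    if st[i,4]<300: continue
    Q=P[(l==i)&(d>0)];t=np.percentile(Q[:,2],80);Q=Q[abs(Q[:,2]-t)<4]
    print(c[i].round(),st[i,4],cv2.minAreaRect(np.float32(Q[:,:2])),"z",t.round(1))
E
python3 w.py w1; python3 -c "
from h import *
plan(419,-136,100,69)"
```

```text
t 0.15 pos [ 286.4 -638.4  213.4] tool x [0.912 0.409 0.   ] y heading -65.84 z [-0.     0.001 -1.   ] q [-1.18  0.38  1.73 -0.    1.03 -0.03]
shift m [ 0.3266 -0.404   0.1138]
yaw 0.7883validation failed for argument at $[0]...
```

```bash
python3 -m handwheel '[{"x":0.0355,"y":-0.0391,"z":0.002,"yaw":0},{"x":0.0355,"y":-0.0391,"z":0.002,"yaw":0},{"x":0.0355,"y":-0.0391,"z":0.002,"yaw":0},{"x":0.0355,"y":-0.0391,"z":0.002,"yaw":0},{"x":0.0355,"y":-0.0391,"z":0.002,"yaw":0},{"x":0.0355,"y":-0.0391,"z":0.002,"yaw":0},{"x":0.0355,"y":-0.0391,"z":0.002,"yaw":0},{"x":0.0355,"y":-0.0391,"z":0.002,"yaw":0},{"x":0.0355,"y":-0.0391,"z":0.002,"yaw":0},{"x":0.0355,"y":-0.0391,"z":0.002,"yaw":0}]' 1 && python3 -m handwheel '[{"x":0,"y":0,"z":0,"yaw":0.158},{"x":0,"y":0,"z":0,"yaw":0.158},{"x":0,"y":0,"z":0,"yaw":0.158},{"x":0,"y":0,"z":0,"yaw":0.158},{"x":0,"y":0,"z":0,"yaw":0.158},{"x":0,"y":0,"z":0,"yaw":0},{"x":0,"y":0,"z":0,"yaw":0}]'
python3 w.py w1; python3 -c "
from h import *
plan(419,-136,100,69)"
```

```text
time: 1.4
position: [450.6, -134.9, 194.0]
ee_rot: [3.072, 0.657, 0.0]
ft_force: [0.4, 0.4, -0.1]
gripper_width: 1.0
finger_force: 0.0
time: 2.28
position: [450.4, -136.6, 193.9]
ee_rot: [3.09, -0.57, -0.0]
ft_force: [0.3, 0.7, -0.1]
gripper_width: 1.004
finger_force: 0.0
[327. 181.] 1327 ((445.4754333496094, -147.13967895507812), (32.76927947998047, 54.5096435546875), 68.88883209228516) z 19.7
[192. 220.] 582 ((457.55230712890625, 20.10855484008789), (51.308441162109375, 14.07097339630127), 15.456743240356445) z 19.5
[326. 233.] 606 ((387.0426940917969, -124.46477508544922), (31.935514450073242, 39.603153228759766), 70.26044464111328) z 19.6
t 2.325 pos [ 450.4 -136.6  193.9] tool x [ 0.934 -0.357 -0.   ] y heading -110.92 z [-0.  0. -1.] q [-0.34  0.04  2.2  -0.    0.9   1.59]
shift m [-0.0295  0.0107  0.0939]
yaw 0.0013
```

```bash
python3 -m handwheel '[{"x":-0.0145,"y":0.0055,"z":0,"yaw":0},{"x":-0.0145,"y":0.0055,"z":0.03,"yaw":0},{"x":0,"y":0,"z":0.04,"yaw":0},{"x":0,"y":0,"z":0.04,"yaw":0},{"x":0,"y":0,"z":0.03,"yaw":0},{"x":0,"y":0,"z":0.02,"yaw":0},{"x":0,"y":0,"z":0.02,"yaw":0},{"x":0,"y":0,"z":0.008,"yaw":0},{"x":0,"y":0,"z":0,"yaw":0},{"x":0,"y":0,"z":0,"yaw":0}]' 1 25
python3 -c "
from h import *
plan(419.5,-136.8,6,69)"
```

```text
time: 3.58
position: [419.6, -136.6, 6.6]
ee_rot: [3.088, -0.575, 0.001]
ft_force: [0.3, -0.3, -0.4]
gripper_width: 0.997
finger_force: 0.0
t 3.575 pos [ 419.6 -136.6    6.6] tool x [ 0.933 -0.36   0.001] y heading -111.09 z [ 0.001 -0.    -1.   ] q [-0.37  0.37  2.29  0.    0.48  1.57]
shift m [-0.      0.0003  0.0006]
yaw -0.0015
```

```bash
python3 -m handwheel '[{"x":0,"y":0,"z":0,"yaw":0},{"x":0,"y":0,"z":0,"yaw":0},{"x":0,"y":0,"z":0,"yaw":0},{"x":0,"y":0,"z":0,"yaw":0},{"x":0,"y":0,"z":0,"yaw":0},{"x":0,"y":0,"z":0,"yaw":0}]' 0.1 25 && python3 -m handwheel '[{"x":0,"y":0,"z":-0.02,"yaw":0},{"x":0,"y":0,"z":-0.04,"yaw":0},{"x":0,"y":0,"z":-0.05,"yaw":0},{"x":0,"y":0,"z":-0.05,"yaw":0},{"x":0,"y":0,"z":-0.03,"yaw":0},{"x":0,"y":0,"z":0,"yaw":0}]'
python3 w.py w2; python3 -c "
from h import *
plan(530,0,196,-6.5)"
```

```text
time: 4.32
position: [419.4, -136.4, 5.9]
ee_rot: [-3.089, 0.575, 0.0]
ft_force: [0.1, -0.3, 0.1]
gripper_width: 0.378
finger_force: 0.2
time: 5.08
position: [420.4, -136.8, 197.8]
ee_rot: [3.088, -0.575, 0.006]
ft_force: [1.0, 0.1, -1.2]
gripper_width: 0.37
finger_force: 25.0
[318. 195.] 5132 ((450.6332702636719, -149.84542846679688), (34.09929656982422, 44.57588577270508), 68.99131774902344) z 211.6
[193. 209.] 1055 ((432.80816650390625, 13.308757781982422), (102.45533752441406, 14.833209037780762), 15.45594596862793) z 19.5
[107. 252.] 713 ((431.4035949707031, 151.58152770996094), (43.87255859375, 30.78992462158203), 6.900529384613037) z 19.5
[317. 246.] 873 ((424.64276123046875, -139.8237762451172), (34.02009582519531, 9.486796379089355), 68.64392852783203) z 211.5
[318. 258.] 359 ((417.5818176269531, -137.22476196289062), (33.077125549316406, 4.244524955749512), 69.32279968261719) z 211.4
[318. 266.] 346 ((412.8737487792969, -135.4315185546875), (33.388999938964844, 4.4046406745910645), 69.75933837890625) z 211.4
t 5.125 pos [ 419.5 -136.5  196.2] tool x [ 0.933 -0.36   0.001] y heading -111.09 z [ 0.001 -0.001 -1.   ] q [-0.37 -0.02  2.25  0.    0.91  1.57]
shift m [ 0.054  -0.1671  0.0003]
yaw 1.3161
```

```bash
python3 -m handwheel '[{"x":0.0056,"y":-0.0414,"z":0,"yaw":0},{"x":0.0056,"y":-0.0414,"z":0,"yaw":0},{"x":0.0056,"y":-0.0414,"z":0,"yaw":0},{"x":0.0056,"y":-0.0414,"z":0,"yaw":0}]' && python3 -m handwheel '[{"x":0,"y":0,"z":0,"yaw":-0.166},{"x":0,"y":0,"z":0,"yaw":-0.166},{"x":0,"y":0,"z":0,"yaw":-0.166},{"x":0,"y":0,"z":0,"yaw":-0.166},{"x":0,"y":0,"z":0,"yaw":-0.166},{"x":0,"y":0,"z":0,"yaw":-0.166},{"x":0,"y":0,"z":0,"yaw":-0.166},{"x":0,"y":0,"z":0,"yaw":-0.166},{"x":0,"y":0,"z":0,"yaw":-0.166},{"x":0,"y":0,"z":0,"yaw":-0.166},{"x":0,"y":0,"z":0,"yaw":-0.166},{"x":0,"y":0,"z":0,"yaw":0}]'
python3 w.py w3; python3 -c "
from h import *
plan(500,10,196,-6.5)"
```

```text
time: 5.62
position: [499.4, 11.4, 193.9]
ee_rot: [3.088, -0.575, -0.004]
ft_force: [0.8, -0.5, -1.2]
gripper_width: 0.368
finger_force: 25.0
time: 7.12
position: [499.0, 10.0, 194.2]
ee_rot: [-2.343, -2.09, 0.003]
ft_force: [-0.4, -0.1, -0.6]
gripper_width: 0.373
finger_force: 25.0
[240.  53.] 1498 ((431.60321044921875, 154.31687927246094), (44.165157318115234, 33.78589630126953), 9.100627899169922) z 19.8
[317. 160.] 555 ((503.8935241699219, 62.42444610595703), (4.788924694061279, 32.97113800048828), 83.67668914794922) z 207.8
[315. 215.] 6723 ((499.92724609375, 28.907974243164062), (61.587127685546875, 34.247859954833984), 84.13700103759766) z 207.8
t 7.175 pos [499.1  10.  194.5] tool x [ 0.116  0.993 -0.   ] y heading -6.69 z [-0.002  0.    -1.   ] q [-0.03  0.09  2.14  0.    0.91  0.09]
shift m [ 0.0001  0.0008 -0.0015]
yaw -0.0033
```

View pics/w3.png

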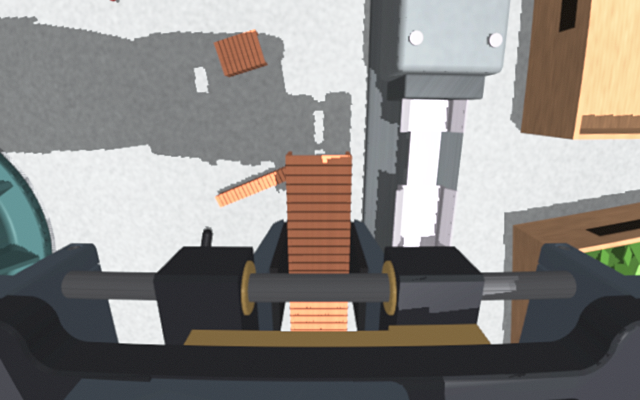

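The strip is held. The nose is at (440,85), and the channel runs from row 98 to 245 in columns 400-465, with the finger cutouts at rows 130-185. Next I'll take the stapler frame from depth slices.

```bash
python3 - <<'E'
from h import *
f=np.load("w3.npz");P=f["P"];d=f["d"]
th=np.radians(83.5);u=np.array([np.cos(th),np.sin(th)]);n=np.array([-u[1],u[0]])
o=np.array([604,12.])
L=(P[...,:2]-o)@u; W=(P[...,:2]-o)@n; Z=P[...,2]
reg=np.zeros(d.shape,bool);reg[:248,366:510]=1;reg&=(d>0)&(abs(W)<90)
# cross-section at several stations
for a in range(-60,160,12):
    m=reg&(L>a)&(L<a+12)
    out=[]
    for lo,hi in((6,18),(40,50),(60,72),(80,91),(92,103)):
        k=m&(Z>lo)&(Z<hi)
        out.append((k.sum(),W[k].min().round(0),W[k].max().round(0)) if k.sum()>8 else None)
    print(a,out)
m=reg&(Z>80)&(Z<91)&(abs(W)<60);print("nose L",np.percentile(L[m],[2,50,98]).round(1),"W",np.percentile(W[m],[1,99]))
for lo,hi in((80,91),(92,103),(60,72),(6,18)):
    m=reg&(Z>lo)&(Z<hi);Q=P[m];print(lo,cv2.minAreaRect(np.float32(Q[:,:2])),Q[:,2].mean())
E
```

```text
-60 [(np.int64(285), np.float64(14.0), np.float64(49.0)), (np.int64(380), np.float64(-25.0), np.float64(15.0)), (np.int64(164), np.float64(-34.0), np.float64(28.0)), None, None]
-48 [(np.int64(285), np.float64(15.0), np.float64(50.0)), (np.int64(388), np.float64(-24.0), np.float64(15.0)), (np.int64(170), np.float64(-34.0), np.float64(28.0)), None, None]
-36 [(np.int64(308), np.float64(-56.0), np.float64(50.0)), (np.int64(401), np.float64(-25.0), np.float64(14.0)), (np.int64(171), np.float64(-34.0), np.float64(28.0)), None, None]
-24 [(np.int64(531), np.float64(-57.0), np.float64(51.0)), (np.int64(436), np.float64(-27.0), np.float64(21.0)), (np.int64(179), np.float64(-34.0), np.float64(28.0)), None, None]
-12 [(np.int64(639), np.float64(-57.0), np.float64(51.0)), (np.int64(331), np.float64(-18.0), np.float64(16.0)), None, None, None]
0 [(np.int64(653), np.float64(-57.0), np.float64(52.0)), (np.int64(337), np.float64(-18.0), np.float64(13.0)), None, None, None]
12 [(np.int64(681), np.float64(-57.0), np.float64(52.0)), (np.int64(367), np.float64(-18.0), np.float64(13.0)), None, None, No
[... 2462 characters left out ...]
), np.float64(-46.0), np.float64(42.0))]
156 [(np.int64(138), np.float64(42.0), np.float64(52.0)), (np.int64(16), np.float64(42.0), np.float64(43.0)), None, None, None]
nose L [ 74.3  85.6 139.2] W [-36.39829829  42.72499217]
80 ((600.969970703125, 110.46026611328125), (57.700584411621094, 108.62147521972656), 48.89402770996094) 85.98160430722957
92 ((619.8635864257812, 132.53125), (55.25703048706055, 89.84862518310547), 84.54981994628906) 97.94925597090774
60 ((608.8060302734375, 53.758201599121094), (237.30316162109375, 74.66668701171875), 88.40042877197266) 64.96647802437573
6 ((610.834228515625, 49.470458984375), (273.028076171875, 109.70360565185547), 84.289306640625) 13.101365961668362
```

```bash
python3 - <<'E'
from h import *
f=np.load("w3.npz");P=f["P"];d=f["d"]
th=np.radians(83.5);u=np.array([np.cos(th),np.sin(th)]);n=np.array([-u[1],u[0]])
o=np.array([604,12.]);L=(P[...,:2]-o)@u; W=(P[...,:2]-o)@n; Z=P[...,2]
reg=np.zeros(d.shape,bool);reg[:248,366:510]=1;reg&=(d>0)&(abs(W)<90)
def fit(zl,zh,ranges,name):
    for side in(0,1):
        pts=[]
        for r in ranges:
            for a in np.arange(*r,3):
                k=reg&(L>=a)&(L<a+3)&(Z>zl)&(Z<zh)
                if k.sum()>6: pts.append((a+1.5,W[k].min() if side==0 else W[k].max()))
        p=np.array(pts);c=np.polyfit(p[:,0],p[:,1],1);r=p[:,1]-np.polyval(c,p[:,0]);g=abs(r)<1.5
        c=np.polyfit(p[g,0],p[g,1],1);print(name,side,"slope deg",np.degrees(c[0]).round(2),"W at 20",np.polyval(c,20).round(2),g.sum())
fit(60,72,[(-62,-16),(48,70)],"wall")
fit(40,50,[(-8,38)],"floor")
fit(6,18,[(-15,36)],"base")
k=reg&(Z>81)&(Z<90)&(abs(W+3)<30)
for w in(-25,-10,5,20): 
    q=k&(abs(W-w)<5);print("nose L",w,L[q].min().round(1),np.percentile(L[q],3).round(1))
E
```

```text
wall 0 slope deg -0.27 W at 20 -33.37 24
wall 1 slope deg 0.4 W at 20 28.24 24
floor 0 slope deg -0.32 W at 20 -17.85 16
floor 1 slope deg -0.1 W at 20 12.92 16
base 0 slope deg -1.04 W at 20 -56.69 17
base 1 slope deg 1.73 W at 20 51.8 17
nose L -25 73.9 74.7
nose L -10 74.4 74.5
nose L 5 74.2 74.3
nose L 20 74.0 74.2
```

```bash
python3 -c "
from h import *
plan(609,24.8,90,-6.5)"
```

```text
t 7.175 pos [499.1  10.  194.5] tool x [ 0.116  0.993 -0.   ] y heading -6.69 z [-0.002  0.    -1.   ] q [-0.03  0.09  2.14  0.    0.91  0.09]
shift m [0.0275 0.1076 0.1043]
yaw -0.0033
```

```bash
python3 -m handwheel '[{"x":0.009,"y":0.036,"z":0,"yaw":-0.003},{"x":0.009,"y":0.036,"z":0,"yaw":0},{"x":0.0095,"y":0.0356,"z":0,"yaw":0},{"x":0,"y":0,"z":0.04,"yaw":0},{"x":0,"y":0,"z":0.04,"yaw":0},{"x":0,"y":0,"z":0.024,"yaw":0},{"x":0,"y":0,"z":0,"yaw":0},{"x":0,"y":0,"z":0,"yaw":0}]'
python3 w.py w4; python3 -c "
from h import *
plan(609,24.8,50,-6.5)"
```

```text
time: 8.18
position: [610.3, 25.4, 92.6]
ee_rot: [2.342, 2.094, 0.001]
ft_force: [0.6, 0.6, -1.1]
gripper_width: 0.37
finger_force: 25.0
[71. 71.] 2556 ((431.96368408203125, 154.11590576171875), (46.06481170654297, 34.399085998535156), 9.735978126525879) z 19.8
[318. 213.] 7002 ((611.5526123046875, 46.83525085449219), (66.8609390258789, 34.16501235961914), 84.01551818847656) z 106.2
[134. 233.] 727 ((446.0613098144531, 18.378395080566406), (79.08029174804688, 13.732556343078613), 15.5390043258667) z 19.8
t 8.225 pos [610.5  25.4  93. ] tool x [0.111 0.994 0.   ] y heading -6.37 z [ 0.001 -0.    -1.   ] q [ 0.    0.41  1.96 -0.    0.77  0.11]
shift m [-0.0008 -0.0015  0.043 ]
yaw 0.0022
```

View pics/w4.png

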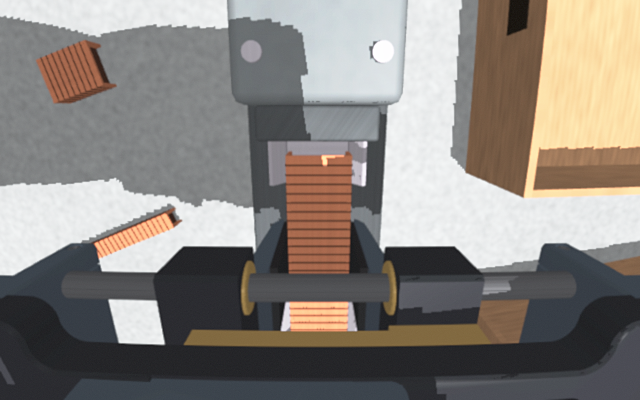

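The strip (columns 285-352) sits centred between the channel walls (270-367), just behind the nose at row 140. I'll lower it.

```bash
python3 -m handwheel '[{"x":-0.001,"y":0,"z":0.015,"yaw":0},{"x":0,"y":0,"z":0.012,"yaw":0},{"x":0,"y":0,"z":0.008,"yaw":0},{"x":0,"y":0,"z":0.004,"yaw":0},{"x":0,"y":0,"z":0.002,"yaw":0},{"x":0,"y":0,"z":0,"yaw":0},{"x":0,"y":0,"z":0,"yaw":0}]'
```

```text
time: 9.1
position: [609.9, 24.4, 51.1]
ee_rot: [2.34, 2.096, 0.001]
ft_force: [-0.4, -0.4, -1.7]
gripper_width: 0.371
finger_force: 25.0
```

```bash
python3 -m handwheel '[{"x":0,"y":0,"z":0.001,"yaw":0},{"x":0,"y":0,"z":0.001,"yaw":0},{"x":0,"y":0,"z":0,"yaw":0}]'; python3 -m handwheel '[{"x":0,"y":0,"z":0.001,"yaw":0},{"x":0,"y":0,"z":0,"yaw":0}]'
```

```text
time: 9.48
position: [610.0, 24.4, 50.8]
ee_rot: [-2.34, -2.096, 0.0]
ft_force: [-12.5, 0.1, 30.7]
gripper_width: 0.367
finger_force: 25.0
time: 9.72
position: [610.0, 24.5, 50.0]
ee_rot: [-2.34, -2.096, 0.0]
ft_force: [-14.5, -1.3, 35.0]
gripper_width: 0.373
finger_force: 25.0
```

```bash
python3 -m handwheel '[{"x":0,"y":0,"z":-0.003,"yaw":0},{"x":0,"y":0,"z":0,"yaw":0},{"x":0,"y":0,"z":0,"yaw":0}]'; python3 w.py w5; python3 - <<'E'
from h import *
f=np.load("w5.npz");P=f["P"];d=f["d"];a=f["a"]
th=np.radians(83.5);u=np.array([np.cos(th),np.sin(th)]);n=np.array([-u[1],u[0]])
o=np.array([604,12.]);L=(P[...,:2]-o)@u; W=(P[...,:2]-o)@n; Z=P[...,2]
for lo in(50,55,60,66):
    m=(L>lo)&(L<lo+4)&(d>0)&(abs(W)<40)
    i=np.argsort(W[m]);w=W[m][i];z=Z[m][i]
    b=np.arange(-38,38,3);print(lo,[(int(x),int(np.median(z[(w>=x)&(w<x+3)]))) for x in b if ((w>=x)&(w<x+3)).any()])
cv2.imwrite("pics/w5c.png",cv2.resize(a[90:340,200:440,::-1],(576,600)))
E
```

```text
time: 10.1
position: [609.6, 24.4, 50.7]
ee_rot: [-2.34, -2.096, 0.0]
ft_force: [0.5, -0.4, -0.7]
gripper_width: 0.369
finger_force: 25.0
[29. 63.] 3125 ((431.8950500488281, 154.36949157714844), (46.344207763671875, 34.78308868408203), 8.682896614074707) z 19.7
[318. 213.] 6874 ((611.0633544921875, 46.066688537597656), (66.29801940917969, 34.148902893066406), 83.75286102294922) z 65.2
[126. 243.] 529 ((464.6319274902344, 23.425003051757812), (40.01258850097656, 14.106124877929688), 14.781207084655762) z 19.6
50 [(-38, 146), (-35, 144), (-32, 144), (-29, 144), (-26, 143), (-23, 46), (-20, 64), (-17, 64), (-14, 64), (-11, 64), (-8, 64), (-5, 64), (-2, 64), (1, 64), (4, 64), (7, 64), (10, 64), (13, 64), (16, 141), (19, 142), (22, 142), (25, 143), (28, 146), (31, 146), (34, 148), (37, 146)]
55 [(-35, 66), (-32, 66), (-29, 61), (-26, 57), (-23, 46), (-20, 64), (-17, 64), (-14, 64), (-11, 64), (-8, 64), (-5, 64), (-2, 64), (1, 64), (4, 64), (7, 64), (10, 64), (13, 64), (16, 46), (19, 59), (22, 64), (25, 66), (28, 66), (37, 13)]
60 [(-35, 66), (-32, 66), (-29, 62), (-26, 57), (-23, 46), (-20, 64), (-17, 64), (-14, 64), (-11, 64), (-8, 64), (-5, 64), (-2, 64), (1, 64), (4, 64), (7, 64), (10, 64), (13, 64), (16, 47), (19, 59), (22, 64), (25, 67), (28, 65), (37, 13)]
66 [(-35, 66), (-32, 66), (-29, 62), (-26, 56), (-23, 46), (-20, 53), (-17, 46), (-14, 47), (-11, 46), (-8, 46), (-5, 47), (-2, 47), (1, 47), (4, 47), (7, 47), (10, 47), (13, 46), (16, 48), (19, 60), (22, 64), (25, 67), (28, 66)]
```

View pics/w5c.png

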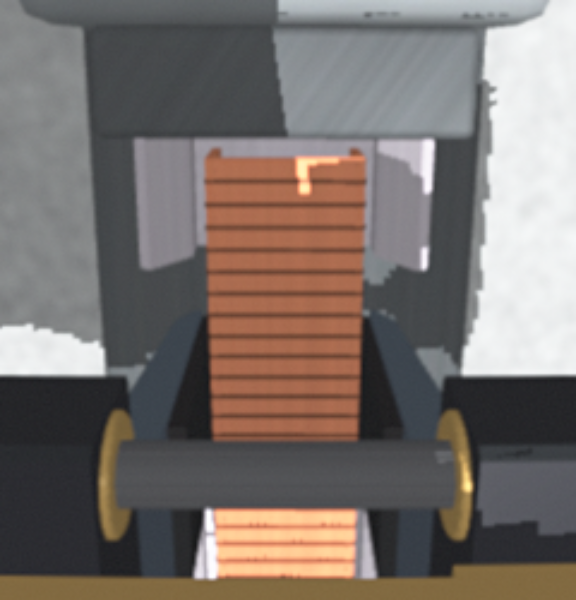

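The crown is at about 63 mm (45+18), so the strip lies on the channel floor between the walls, its front about 10 mm short of the nose. I'll release it and lift.

```bash
python3 -m handwheel '[{"x":0,"y":0,"z":0,"yaw":0},{"x":0,"y":0,"z":0,"yaw":0},{"x":0,"y":0,"z":0,"yaw":0},{"x":0,"y":0,"z":0,"yaw":0}]' 0.7 && python3 -m handwheel '[{"x":0,"y":0,"z":-0.02,"yaw":0},{"x":0,"y":0,"z":-0.04,"yaw":0},{"x":0,"y":0,"z":-0.05,"yaw":0},{"x":0,"y":0,"z":-0.04,"yaw":0},{"x":-0.05,"y":0,"z":0,"yaw":0},{"x":-0.05,"y":0,"z":0,"yaw":0},{"x":-0.05,"y":0,"z":0,"yaw":0},{"x":0,"y":0,"z":0,"yaw":0}]' 0
python3 w.py w6; python3 -c "
from h import *
plan(576.4,-253,160,-6.5)"
```

```text
time: 10.65
position: [609.8, 24.4, 50.9]
ee_rot: [2.34, 2.096, 0.0]
ft_force: [0.5, -0.5, -0.4]
gripper_width: 0.7
finger_force: 0.0
time: 11.65
position: [593.1, -127.2, 202.4]
ee_rot: [2.342, 2.092, 0.001]
ft_force: [-0.3, -0.2, 0.3]
gripper_width: 0.012
finger_force: 0.0
[316.  26.] 748 ((608.001953125, 21.36883544921875), (48.40394973754883, 34.14535903930664), 84.03595733642578) z 64.9
[159.  69.] 1367 ((430.91741943359375, 12.801849365234375), (109.57847595214844, 14.662968635559082), 15.680811882019043) z 19.8
t 11.7 pos [ 593.3 -125.8  202.2] tool x [ 0.112  0.994 -0.   ] y heading -6.43 z [ 0.001 -0.    -1.   ] q [-0.25  0.25  1.93  0.    0.96 -0.14]
shift m [-0.1283 -0.0025  0.0422]
yaw 0.0012
```

View pics/w6.png

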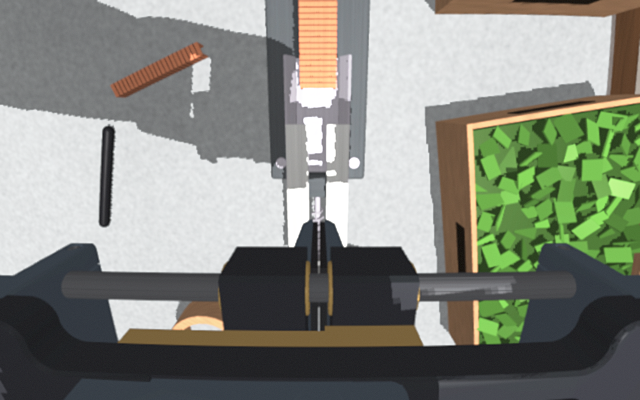

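The strip lies crown up in the channel, with its rear end at row 88 and the rail bars at (290-345,190-240). I'll move behind the tab at travel height, then go down.

```bash
python3 -m handwheel '[{"x":-0.047,"y":-0.001,"z":0,"yaw":0},{"x":-0.047,"y":-0.001,"z":0,"yaw":0},{"x":-0.047,"y":-0.001,"z":0,"yaw":0},{"x":0,"y":0,"z":0.04,"yaw":0},{"x":0,"y":0,"z":0.04,"yaw":0},{"x":0,"y":0,"z":0.03,"yaw":0},{"x":0,"y":0,"z":0,"yaw":0},{"x":0,"y":0,"z":0,"yaw":0}]' 0
python3 -c "
from h import *
plan(574.8,-266,92,-6.5)"
```

```text
time: 12.7
position: [575.8, -264.2, 92.5]
ee_rot: [2.338, 2.096, 0.001]
ft_force: [0.6, -1.1, -0.3]
gripper_width: 0.006
finger_force: 0.0
t 12.7 pos [ 575.8 -264.2   92.5] tool x [ 0.109  0.994 -0.   ] y heading -6.26 z [ 0.001 -0.001 -1.   ] q [-0.47  0.44  1.92  0.    0.79 -0.36]
shift m [-0.0019 -0.0008  0.0005]
yaw 0.0042
```

```bash
python3 -m handwheel '[{"x":0.008,"y":0,"z":0,"yaw":0.004},{"x":0.008,"y":0,"z":0,"yaw":0},{"x":0.008,"y":0,"z":0,"yaw":0},{"x":0.01,"y":0,"z":0,"yaw":0},{"x":0.01,"y":0,"z":0,"yaw":0},{"x":0.01,"y":0,"z":0,"yaw":0},{"x":0.01,"y":0,"z":0,"yaw":0},{"x":0.01,"y":0,"z":0,"yaw":0},{"x":0.01,"y":0,"z":0,"yaw":0},{"x":0.006,"y":0,"z":0,"yaw":0},{"x":0,"y":0,"z":0,"yaw":0}]'
```

```text
time: 14.08
position: [585.2, -174.5, 91.2]
ee_rot: [2.344, 2.092, 0.0]
ft_force: [-0.4, -0.3, -0.2]
gripper_width: 0.007
finger_force: 0.0
```

```bash
python3 -m handwheel '[{"x":0.008,"y":0,"z":0,"yaw":0},{"x":0.008,"y":0,"z":0,"yaw":0}]'; python3 w.py w7; cp pics/w7.png /dev/null; python3 - <<'E'
from h import *
s,ds=manip.grab_frame("scene");cv2.imwrite("pics/s7.png",cv2.resize(s[130:370,240:520,::-1],(700,600)))
E
```

```text
time: 14.32
position: [586.9, -159.4, 91.2]
ee_rot: [2.344, 2.091, -0.001]
ft_force: [-2.1, -7.1, 4.1]
gripper_width: 0.009
finger_force: 3.7
[62. 21.] 1975 ((415.65130615234375, 8.652257919311523), (79.10859680175781, 15.839367866516113), 15.866534233093262) z 19.7
```

View pics/s7.png

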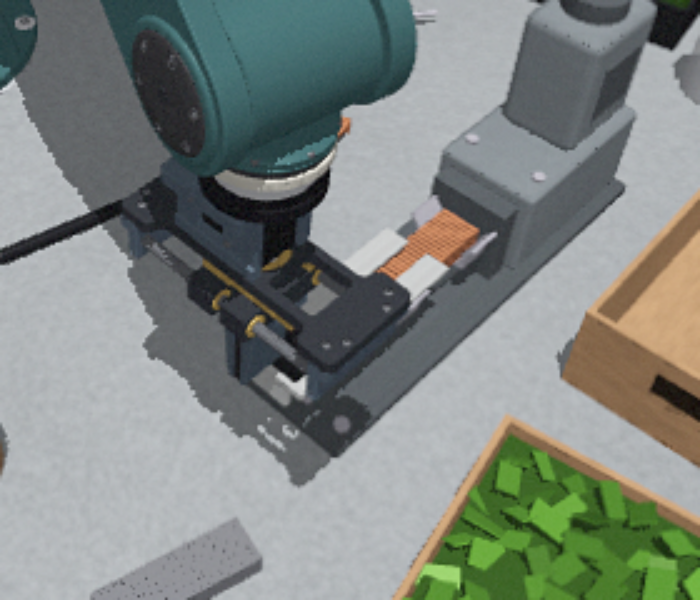

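The push works, at about 7 N. The rail bars now pass over the strip at (380-440,260). I'll keep pushing in small steps until the force rises at the stop.

```bash
python3 -m handwheel '[{"x":0.007,"y":0,"z":0,"yaw":0},{"x":0.006,"y":0,"z":0,"yaw":0},{"x":0.004,"y":0,"z":0,"yaw":0}]'; python3 -m handwheel '[{"x":0.003,"y":0,"z":0,"yaw":0},{"x":0.002,"y":0,"z":0,"yaw":0}]';  python3 -m handwheel '[{"x":0.002,"y":0,"z":0,"yaw":0},{"x":0.001,"y":0,"z":0,"yaw":0}]'
```

```text
time: 14.8
position: [588.8, -142.6, 91.0]
ee_rot: [2.344, 2.091, -0.001]
ft_force: [-3.1, -8.0, 2.4]
gripper_width: 0.006
finger_force: 4.2
time: 15.05
position: [589.3, -137.8, 91.1]
ee_rot: [2.344, 2.091, -0.001]
ft_force: [-2.3, -8.4, 2.5]
gripper_width: 0.004
finger_force: 4.4
time: 15.3
position: [589.6, -135.5, 91.1]
ee_rot: [2.343, 2.091, -0.002]
ft_force: [-5.0, -20.1, 2.1]
gripper_width: 0.006
finger_force: 10.5
```

```bash
python3 -m handwheel '[{"x":0.001,"y":0,"z":0,"yaw":0},{"x":0,"y":0,"z":0,"yaw":0}]'; python3 -m handwheel '[{"x":0.0005,"y":0,"z":0,"yaw":0},{"x":0,"y":0,"z":0,"yaw":0},{"x":0,"y":0,"z":0,"yaw":0}]'
```

```text
time: 15.55
position: [589.6, -135.4, 91.1]
ee_rot: [2.342, 2.091, -0.003]
ft_force: [-5.5, -23.6, 2.7]
gripper_width: 0.002
finger_force: 12.2
time: 15.92
position: [589.6, -135.4, 91.1]
ee_rot: [2.342, 2.091, -0.004]
ft_force: [-5.7, -29.0, 3.1]
gripper_width: 0.001
finger_force: 14.5
```

It is at a hard stop: the position no longer changes while the force rises, and it matches the expected home position. I'll back off, lift clear and check.

```bash
python3 -m handwheel '[{"x":-0.01,"y":0,"z":0,"yaw":0},{"x":-0.03,"y":0,"z":0,"yaw":0},{"x":-0.02,"y":0,"z":-0.03,"yaw":0},{"x":0,"y":0,"z":-0.06,"yaw":0},{"x":0,"y":-0.05,"z":-0.05,"yaw":0},{"x":-0.04,"y":-0.05,"z":0,"yaw":0},{"x":-0.05,"y":-0.03,"z":0,"yaw":0},{"x":-0.05,"y":0,"z":0,"yaw":0},{"x":0,"y":0,"z":0,"yaw":0}]'
python3 - <<'E'
from h import *
a,d=manip.grab_frame("top");s,ds=manip.grab_frame("scene");C=cam("top");
th=np.radians(83.5);u=np.array([np.cos(th),np.sin(th)]);n=np.array([-u[1],u[0]]);o=np.array([606.4,10.9])
for nm,a_,d_ in(("top",a,d),("scene",s,ds)):
    P=cloud(d_,cam(nm));L=(P[...,:2]-o)@u;W=(P[...,:2]-o)@n;Z=P[...,2];h=cv2.cvtColor(a_,cv2.COLOR_RGB2HSV)
    m=(abs(W)<30)&(L<-60)&(L>-260)&(Z>112)&(Z<126)&(h[...,2]<70);print(nm,"tab",m.sum(),np.median(L[m]),W[m].mean())
    m=(abs(W)<24)&(L>-100)&(L<90)&(Z>55)&(Z<69)&(h[...,0]<16)&(h[...,1]>110);print(nm,"strip",m.sum(),np.percentile(L[m],[1,99]),np.percentile(W[m],[1,99]),Z[m].mean())
t=cv2.resize(a[60:160,140:440,::-1],(780,260),interpolation=cv2.INTER_CUBIC);b=cv2.resize(s[130:330,270:530,::-1],(442,340),interpolation=cv2.INTER_CUBIC)
c=np.zeros((600,780,3),np.uint8);c[:260]=t;c[260:,:442]=b;cv2.imwrite("pics/end.png",c)
E
```

```text
time: 17.05
position: [444.4, -319.0, 225.3]
ee_rot: [2.347, 2.087, 0.001]
ft_force: [-0.3, 0.1, 0.3]
gripper_width: 0.006
finger_force: 0.0
top tab 119 -123.58287480754123 2.7176147719373507
top strip 544 [-32.72736522  75.47878606] [-16.51681876  16.65790032] 62.65431867463626
scene tab 184 -126.92553419441175 -3.0202024859253043
scene strip 430 [-31.88897705  76.23428347] [-17.88213582  14.17748858] 63.41901352606444
```

View pics/end.png

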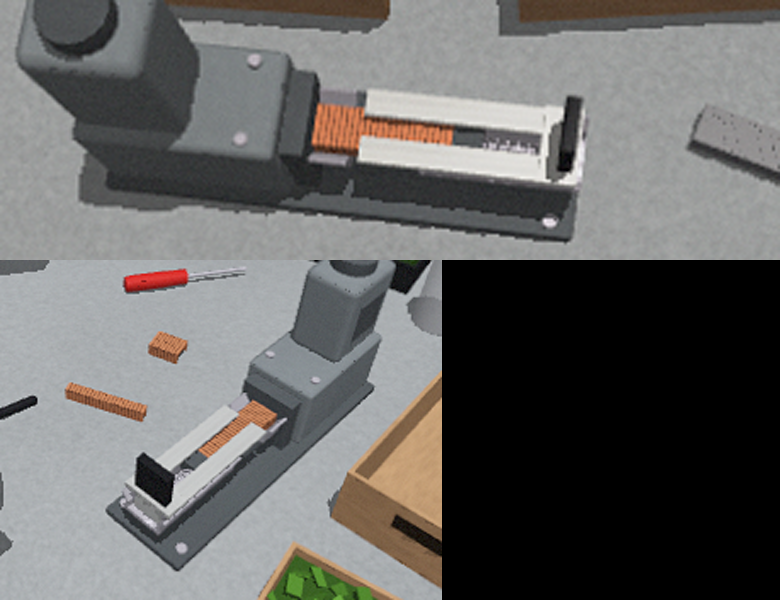

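The tab is at x ≈ -125, which is fully home. The strip spans -33 to 75, crown up against the nose, with the follower behind it at (468,140).

```bash
python3 -c "
from workcell import manip
print(manip.sign_off())"
```

```text
the job is handed in; nothing more can be done
None
```

The full-size copper strip lies crown up in the stapler channel against the nose, the rail is fully home with the follower behind the strip, and I handed the job in at about 17 s with the arm clear.

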